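# Click the service tablet into its bench dock

## Task

Dock the blue tablet: slide it along the grey dock until its front edge is tucked under the yellow lip while its back end is still up on the orange catch, then press the back end fully down until the catch snaps out over it and the tablet lies flat and square in the recess. Leave the coffee cup, the spray can and the screwdriver where they are.

Things in the scene. Friction and masses are not known exactly. Their poses are not given: they have to be found in the camera images.
- dock: Bench dock fixed to the table, 307 mm long, 140 mm wide. Its x axis points from the loading deck to the lip, z up. Origin: on the table top, mid-width, below the step where deck ends and recess begins. Recess: x = 0 to 163 mm (stop wall), floor 12 mm above the table. Side rails 50 mm high: inner faces 108 mm apart at x = 95 to 163 mm, flaring to 134 mm apart at x = 62 mm; no walls from x = 0 to 60 mm.
- deck_edge (a point): Middle of the deck's edge at the step, dock x = 0. The grey deck runs from x = -130 to 0 mm, 37 mm above the table, 25 mm above the recess floor, without side walls.
- lip_edge (a point): Middle of the lower free edge of the yellow lip, which overhangs the recess from dock x = 147 to 163 mm; underside 30.5 mm, top 35.5 mm above the table (18.5 mm gap over the recess floor).
- tablet: Blue rugged tablet, dark screen with coloured bars, 160 x 100 x 14 mm (x, y, z), 0.28 to 0.52 kg, too wide to grasp. Origin: centre of its underside; x points to its front edge, which goes under the lip. Starts flat on the deck, roughly in line with the dock, front 28 to 58 mm out over the recess. Seated, its top is 26 mm above the table.
- tablet_lead (a point): Middle of the tablet's front top edge, 80 mm ahead of its origin and 14 mm above its underside. Pushed from behind (2 to 6 N) the tablet tips over the step when half of it is out: the front drops to the recess floor and slides on under the lip to the stop wall; the rails centre it.
- tablet_trail (a point): Middle of the tablet's back top edge, 80 mm behind its origin and 14 mm above its underside. As the tablet tips this end rises some 30 mm and comes down again as it is pushed on; with the front at the stop wall it rests on the catch or the step edge, 46 to 51 mm above the table (tablet leaning about 8 degrees); 26 mm when seated.
- catch (a joint): Orange spring catch, 50 mm wide, mid-width in the step. 0 = out, 6 mm into the recess; 0.008 m = pushed back. Its front slopes from the deck's edge (37 mm above the table) down and out to its tip; underside at 27.5 mm. The tablet's back end rests on the slope; 3 to 10 N (16 N if it hangs on the step edge) drives it past. Press it right to the recess floor so that the catch springs back to 0.
- coffee_cup: Red cup, 80 mm across, 105 mm tall, standing beside the dock. Origin: centre of its underside. Leave it.
- spray_can: Aluminium can, 64 mm across, 190 mm tall, standing beside the dock. Origin: centre of its underside. Leave it.
- screwdriver: Screwdriver lying beside the dock. Leave it.
Things that resemble listed ones, but are neither listed nor needed, are in the scene too. What is meant by the tablet is not white, and is the larger of those in its own colour.

How it is judged:
By the outcome, as a careful person would: the job done as asked, in the order asked, and still so for the second after the job is handed in, with the robot touching nothing.
It also fails if it takes over 45 s, if anything falls off the work surface, if the arm or the gripper's body presses on something with over 40 N, if the wrist force passes 120 N, or if a joint passes its speed limit or range.

## Robot

A 6-joint arm with a two-finger parallel gripper is mounted at the origin on the work surface. World frame = base frame: x ahead of the robot, y to its left, z up, the work surface at z = 0. Lengths are in m, angles in degrees, forces in N, time in s.
With the tool pointing down it reaches from about 0.25 to 0.725 m from the base axis. Payload 9.7 kg.
Tool frame: the origin (TCP) lies on the centre line of the jaws, within the pads' length; the fingertips stand 22 mm ahead of it and the grasp point (between the pads) lies 3 mm ahead of it; z points along the fingers, y is the direction in which the jaws open and shut (so a half turn about z gives the same grasp; the last joint's range is limited). The gripper opens to 85 mm and grips with 20 to 120 N. Pads are 22 mm wide; open, the fingers measure 114 mm over their backs; the gripper's body (76 mm by 85 mm) begins 54 mm behind the grasp point. The pads swing forward as they close: fully open they stand 13 mm farther back than shut.
Start: joints at [76.719, 4.979, 10.078, 95.1, 0, 90], TCP at [0.126, 0.535, 0.253] pointing down, gripper open.
Joint ranges: [-179.16, 179.16], [-48.56, 103.87], [-65.8, 70.77], [-126.05, 130.52], [-82.76, 87.17], [-180, 180]. Speed limits (degrees/s): [127.2, 127.2, 147.25, 180, 180, 180].

## Interface

Orientations are given as [roll, pitch, yaw] about the fixed x, y, z axes, in that order (R = Rz(yaw) Ry(pitch) Rx(roll)).
In Python, from workcell import get_obs, camera, camera_params, job_done gives the robot as it stands.
- The arm moves only by the tool servo_tool, never from a script. Its argument "steps" is a list of rows, each an object of numbers: "x", "y", "z": the shift along the world's x, y, z in mm; "yaw": the turn about the world's z in degrees. A call has 1 to 12 rows; each row is the pose to reach, as a shift and turn from the pose measured when the call began; what a row does not reach only later rows make up. A row lasts 1/8 s, in which the tool goes at most 62.5 mm and 10.7 degrees, less where a joint would pass 70% of its speed; a pose out of reach is approached as far as the arm can. A call with a gripper value outside its range is refused whole. "grip" is the finger opening in mm, from 0 to 85.4, set as the call begins (left out, the last holds). The fingers move at their own pace and stop on an object; "grip_force" is the grip in N (left out, the last holds). Time passes only in rows, so rows that repeat a pose let the fingers close. It gives the time, the measured TCP pose, the force and the opening at its end, in the units of the state.
- get_obs(): the state, without advancing time (a new reading comes with each control period).
- camera(name): name is "side" or "top" or "wrist"; returns (picture, depth): 420x560x3 uint8, red, green, blue; 420x560 float32, m along the optical axis (not along the pixel's ray), 0 where there is no reading.
- camera_params(name): a dict with "intrinsics" (3x3 intrinsics, pixels), "D" ([k1, k2, p1, p2, k3] as OpenCV has them; the pictures are not rectified), "rvec" (rotation vector, rad) and "tvec" (3), from world to camera coordinates, as OpenCV has them; the wrist camera has in their place "hand_eye" (4x4, takes a point from camera to tool coordinates, whose origin is the TCP and whose axes are the flange's). Camera axes: x right, y down, z forward; pixel columns grow to the right and rows downward; lengths in m; the calibration is good to about 2 mm. A picture is of the moment at which its call begins: read the wrist's pose just before it. camera_params takes no time and is no camera call.
- job_done(): hands the job in, once; it reports no verdict.
The state is a dict: "time": time; "q": joint angles; "qd": joint speeds; "joint_efforts": joint torques, N m; "ee_pos": TCP position; "tcp_rot": TCP orientation; "wrist_force": force on the tool from outside, world axes, zero at the start; "torque": the same for the moment, N m; "opening": finger opening in m.
Only numpy, scipy, OpenCV 4.12 (cv2) and the standard library are available. Lean on these libraries where they do the work, as an engineer would, in place of code of your own. Each camera call takes 0.05 s, during which the arm holds its last target.

## Working session

There is one attempt and no reset: what is moved stays moved. The work goes in short steps, Python scripts to look and compute and a tool call to move; the robot and the scene stay as the last step left them, time stands still between calls to the robot, and variables do not carry over. Pictures are saved under pics/ and viewed, and the job is handed in when it is done.

Besides the shell and the picture viewer there is one more tool, called after "Emit:" as a command line: name --argument value ..., lists and objects as JSON in quotes. servo_tool: Moves the arm, as the interface text tells. Its arguments: {"type":"object","properties":{"steps":{"type":"array"},"grip":{"type":"number"},"grip_force":{"type":"number"}},"required":["steps"]}

```bash
mkdir -p pics; ls; cat > h.py <<'E'
import numpy as np,cv2,pickle
from workcell import *
def snap(n,fn):
    o=get_obs();p,d=camera(n);cv2.imwrite('pics/%s.png'%fn,p[:,:,::-1]);pickle.dump((o,p,d,camera_params(n)),open(fn+'.pkl','wb'));return o,p,d
def world(fn,u,v,d=None,r=2):
    o,p,dd,c=pickle.load(open(fn+'.pkl','rb'))
    if d is None:
        w=dd[v-r:v+r+1,u-r:u+r+1];d=np.median(w[w>0])
    K=np.array(c['intrinsics']);x=cv2.undistortPoints(np.array([[[u,v]]],float),K,np.array(c['D']))[0,0]
    P=np.array([x[0]*d,x[1]*d,d])
    R=cv2.Rodrigues(np.array(c['rvec'],float))[0]
    return R.T@(P-np.array(c['tvec']).ravel())
def plane(fn,u,v,z):
    o,p,dd,c=pickle.load(open(fn+'.pkl','rb'))
    K=np.array(c['intrinsics']);x=cv2.undistortPoints(np.array([[[u,v]]],float),K,np.array(c['D']))[0,0]
    R=cv2.Rodrigues(np.array(c['rvec'],float))[0];C=-R.T@np.array(c['tvec']).ravel();r=R.T@np.array([x[0],x[1],1])
    return C+r*(z-C[2])/r[2]
E
python3 - <<'E'
from h import *
o=get_obs();print(o)
snap('top','top0');snap('side','side0')
E
```

```text
pics
{'time': 0.0, 'q': array([ 7.67167160e+01,  5.01168921e+00,  1.00343501e+01,  9.50986754e+01,
       -8.15625802e-04,  9.00007260e+01]), 'qd': array([-0.0221159 , -0.02202626,  0.02297425, -0.02961924,  0.06104938,
        0.02840875]), 'joint_efforts': array([-2.68230266e-03, -5.20387530e+01,  4.64802432e+01,  1.61705300e-02,
       -2.88889414e-04, -1.98865598e-05]), 'ee_pos': array([0.12633037, 0.53509607, 0.25257646]), 'tcp_rot': array([-1.79923986e+02,  8.16588309e-04,  1.66715991e+02]), 'wrist_force': array([0.068399  , 0.35850936, 0.07805136]), 'torque': array([-0.01521708, -0.02769353,  0.07609612]), 'opening': 0.0852831586729866}
```

View pics/top0.png

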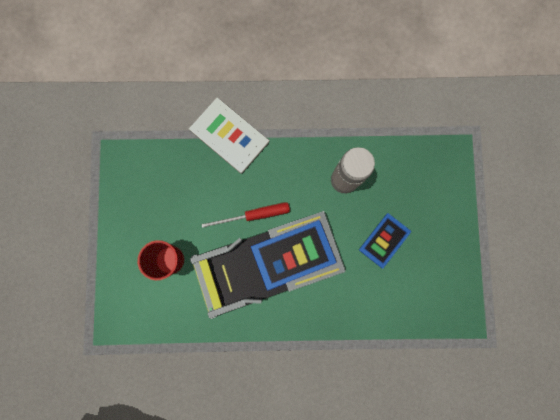

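View pics/side0.png

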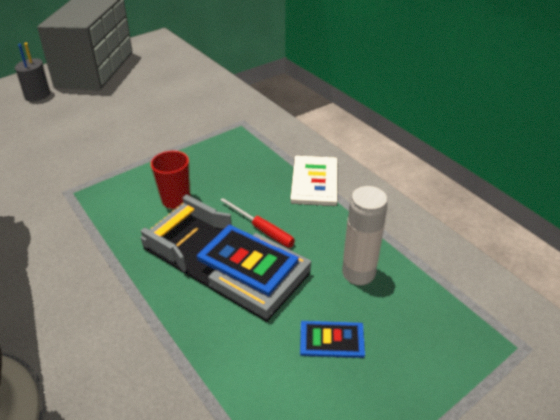

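Top view candidates: the large blue tablet on the dock (294,254), a small blue one (385,241) and a white one (230,135). The large blue one on the dock fits the description. I'll check it in a close crop and measure it.

```bash
python3 - <<'E'
from h import *
p=cv2.imread('pics/top0.png');cv2.imwrite('pics/c0.png',cv2.resize(p[195:335,180:360],None,fx=4.2,fy=4.2,interpolation=cv2.INTER_CUBIC))
c=camera_params('top');R=cv2.Rodrigues(np.array(c['rvec'],float))[0];print(-R.T@np.array(c['tvec']).ravel(),R)
for n,u,v in [('tab',294,254),('small',385,241),('cup',160,250),('can',358,163),('lip',209,285),('mat',200,180),('scr',267,212)]: print(n,world('top0',u,v))
E
```

```text
[0.52842236 0.02119941 1.01406294] [[-0.01622548 -0.99984739  0.0064757 ]
 [-0.99273058  0.01533682 -0.11937664]
 [ 0.11925911 -0.00836557 -0.99282792]]
tab [ 0.53713529 -0.01167978  0.0519495 ]
small [ 0.56350596 -0.21822943  0.009006  ]
cup [0.55149369 0.2846681  0.01394859]
can [ 0.70434659 -0.13078403  0.19018617]
lip [0.47398886 0.17257254 0.03533015]
mat [0.7102617  0.19941011 0.00142187]
scr [0.6314564  0.0458289  0.02490139]
```

View pics/c0.png

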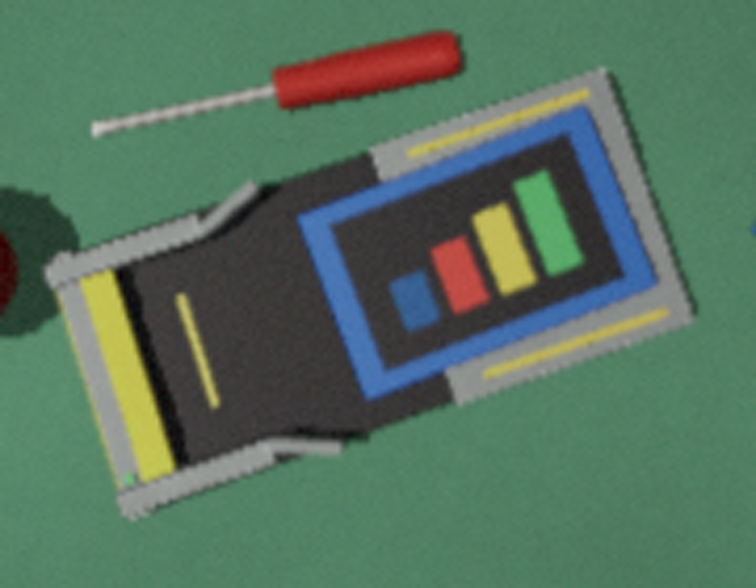

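```bash
python3 - <<'E'
from h import *
def P(a,b,z): return plane('top0',180+(a+.5)/4.2-.5,195+(b+.5)/4.2-.5,z)[:2]*1000
D=[('bl',607,70,.037),('br',692,318,.037),('fl',372,150,.037),('fr',455,402,.037),('lip1',118,270,.0355),('lip2',172,468,.0355),('y1',85,275,.0355),('y2',142,478,.0355)]
T=[('Tf1',300,215,.051),('Tf2',372,398,.051),('Tb2',655,282,.051),('Tb1',588,107,.051)]
d={n:P(a,b,z) for n,a,b,z in D+T}
for n in d: print(n,d[n].round(1))
# fit dock & tablet rigid
def fit(loc,w):
    loc=np.array(loc,float);w=np.array(w);lc=loc.mean(0);wc=w.mean(0)
    U,S,V=np.linalg.svd((loc-lc).T@(w-wc));R=V.T@np.diag([1,np.linalg.det(V.T@U.T)])@U.T
    t=wc-R@lc;print('org',t.round(1),'ang',np.degrees(np.arctan2(R[1,0],R[0,0])).round(2),'res',(w-(loc@R.T+t)).round(1).tolist());return R,t
# dock y: left of x. x points to lip (image left= +y world); y-left -> image down
R,t=fit([(-130,-70),(-130,70),(0,-70),(0,70),(147,0)],[d['bl'],d['br'],d['fl'],d['fr'],(d['lip1']+d['lip2'])/2])
R2,t2=fit([(80,-50),(80,50),(-80,50),(-80,-50)],[d['Tf1'],d['Tf2'],d['Tb2'],d['Tb1']])
print('tablet in dock',(R.T@(t2-t)).round(1))
for n in d: print(n,(R.T@(d[n]-t)).round(1))
E
```

```text
bl [629.8 -80.5]
br [ 500.4 -120.7]
fl [589.7  43.4]
fr [459.7   2.4]
lip1 [529.9 175.6]
lip2 [429.2 147.5]
y1 [527.6 192.6]
y2 [424.5 162.8]
Tf1 [556.2  80.4]
Tf2 [463.4  44.6]
Tb2 [ 519.3 -100.5]
Tb1 [609.3 -68.7]
org [524.9  22.7] ang 107.9 res [[-1.6, -1.1], [2.2, 1.7], [-1.8, -0.8], [1.5, 1.2], [-0.2, -1.0]]
org [537.  -11.1] ang 110.31 res [[-0.0, -1.0], [1.0, -2.0], [1.3, 2.9], [-2.4, -0.0]]
tablet in dock [-35.9  -1.2]
bl [-130.5  -68.1]
br [-129.    67.4]
fl [ -0.2 -68. ]
fr [ 0.7 68.3]
lip1 [144.  -51.7]
lip2 [148.2  52.8]
y1 [160.8 -54.8]
y2 [164.1  52.5]
Tf1 [ 45.3 -47.5]
Tf2 [39.7 51.8]
Tb2 [-115.5   43.2]
Tb1 [-113.   -52.2]
```

The crop shows the large blue tablet on the deck, its front at crop x of about 300–372, and the yellow lip at (140,370). The choice is confirmed. Dock x points along world heading of about 108°, with the origin at (525,23). The tablet's back is at dock x of about -115. I'll now move behind it, with the jaws across the dock.

Emit:
servo_tool --steps '[{"x":37,"y":-50,"yaw":-5},{"x":74,"y":-105,"yaw":-10},{"x":111,"y":-160,"yaw":-15},{"x":148,"y":-215,"yaw":-20},{"x":185,"y":-270,"yaw":-26},{"x":222,"y":-325,"yaw":-32},{"x":259,"y":-380,"yaw":-38},{"x":296,"y":-435,"yaw":-44},{"x":333,"y":-490,"yaw":-50},{"x":370,"y":-545,"yaw":-55},{"x":410,"y":-600,"yaw":-59},{"x":447,"y":-655,"yaw":-59}]' --grip 50

```text
schema error: expected keys x, y, z, yaw
```

Emit:
servo_tool --steps '[{"x":37,"y":-50,"z":0,"yaw":-5},{"x":74,"y":-105,"z":0,"yaw":-10},{"x":111,"y":-160,"z":0,"yaw":-15},{"x":148,"y":-215,"z":0,"yaw":-20},{"x":185,"y":-270,"z":0,"yaw":-26},{"x":222,"y":-325,"z":0,"yaw":-32},{"x":259,"y":-380,"z":0,"yaw":-38},{"x":296,"y":-435,"z":0,"yaw":-44},{"x":333,"y":-490,"z":0,"yaw":-50},{"x":370,"y":-545,"z":0,"yaw":-55},{"x":410,"y":-600,"z":0,"yaw":-59},{"x":447,"y":-655,"z":0,"yaw":-59}]' --grip 50

```text
time: 1.6
ee_pos: [0.5496, -0.0862, 0.2524]
tcp_rot: [-179.9, -0.0, 107.6]
wrist_force: [-0.1, 0.8, 1.0]
opening: 0.0499
```

Emit:
servo_tool --steps '[{"x":22,"y":-41,"z":-50,"yaw":0.2},{"x":22,"y":-41,"z":-100,"yaw":0.2},{"x":22,"y":-41,"z":-145,"yaw":0.2},{"x":22,"y":-41,"z":-150,"yaw":0.2},{"x":22,"y":-41,"z":-150,"yaw":0.2}]'

```text
time: 2.22
ee_pos: [0.5719, -0.1271, 0.1037]
tcp_rot: [-180.0, 0.0, 107.9]
wrist_force: [0.3, -0.5, -0.2]
opening: 0.0501
```

```bash
python3 - <<'E'
from h import *
o,_,_=snap('top','top1');o,_,_=snap('side','side1');print(o['ee_pos'],o['tcp_rot'],o['wrist_force'],o['opening'])
p=cv2.imread('pics/top1.png');q=cv2.imread('pics/side1.png')
a=cv2.resize(p[170:340,190:390],(500,425));b=cv2.resize(q[180:330,130:400],(800,444),interpolation=cv2.INTER_CUBIC)
cv2.imwrite('pics/c1a.png',a);cv2.imwrite('pics/c1b.png',b)
E
```

```text
[ 0.57249019 -0.12716189  0.10463226] [1.79939561e+02 6.50906008e-02 1.07859891e+02] [-0.4523519   0.0214409   0.53985481] 0.049972244360450356
```

View pics/c1a.png

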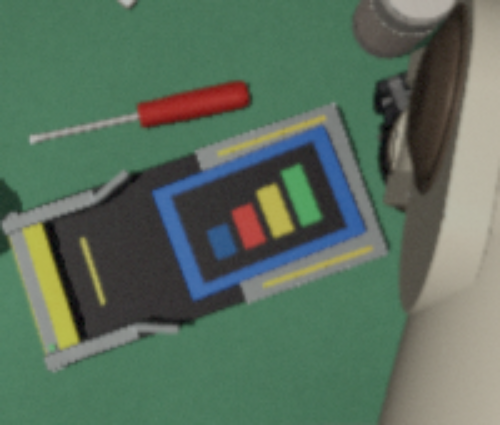

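View pics/c1b.png

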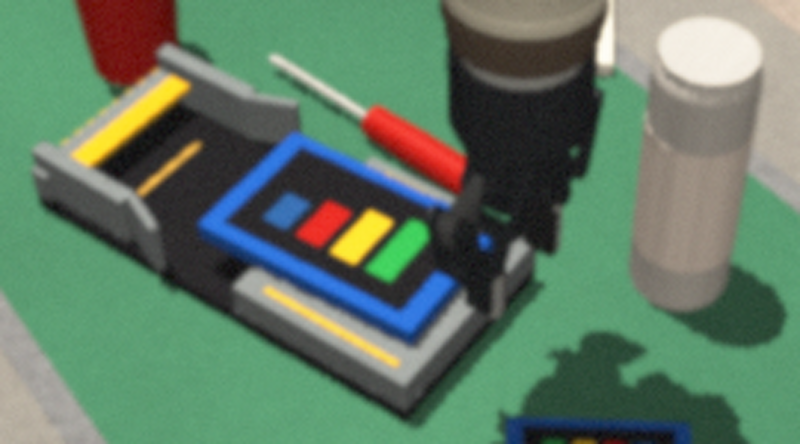

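```bash
python3 - <<'E'
from h import *
for u,v in [(296,284),(296,282),(297,280),(295,276),(314,262),(316,260),(315,256),(293,270),(283,264)]: print(u,v,world('side1',u,v,r=0).round(3))
E
```

```text
296 284 [ 0.546 -0.143  0.092]
296 282 [ 0.546 -0.143  0.096]
297 280 [ 0.546 -0.145  0.104]
295 276 [ 0.543 -0.144  0.114]
314 262 [ 0.598 -0.125  0.096]
316 260 [ 0.6   -0.128  0.101]
315 256 [ 0.598 -0.127  0.112]
293 270 [ 0.531 -0.153  0.145]
283 264 [ 0.516 -0.148  0.164]
```

The side crop shows the fingertips at (495,310) and (555,250), at z of about 0.09, so they stand roughly 15 mm below the TCP at this opening. I'll descend behind the tablet and edge over the deck.

Emit:
servo_tool --steps '[{"x":0,"y":0,"z":-30,"yaw":0},{"x":0,"y":0,"z":-43,"yaw":0},{"x":-3,"y":9,"z":-44,"yaw":0},{"x":-6,"y":18,"z":-44,"yaw":0},{"x":-7.7,"y":24,"z":-44,"yaw":0},{"x":-7.7,"y":24,"z":-44,"yaw":0}]'

```text
time: 3.08
ee_pos: [0.5652, -0.1026, 0.0616]
tcp_rot: [179.9, 0.1, 107.9]
wrist_force: [-0.0, 0.1, -0.6]
opening: 0.0503
```

```bash
python3 - <<'E'
from h import *
o,_,_=snap('side','side2');print(o['ee_pos'],o['tcp_rot'],o['wrist_force'],o['opening'])
q=cv2.imread('pics/side2.png')
cv2.imwrite('pics/c2b.png',cv2.resize(q[220:330,220:350],(780,594),interpolation=cv2.INTER_CUBIC))
E
```

```text
[ 0.5651895  -0.10263177  0.06163257] [1.79853785e+02 1.13608422e-01 1.07910045e+02] [-0.03433916  0.10138995 -0.60735522] 0.0502680558609996
```

View pics/c2b.png

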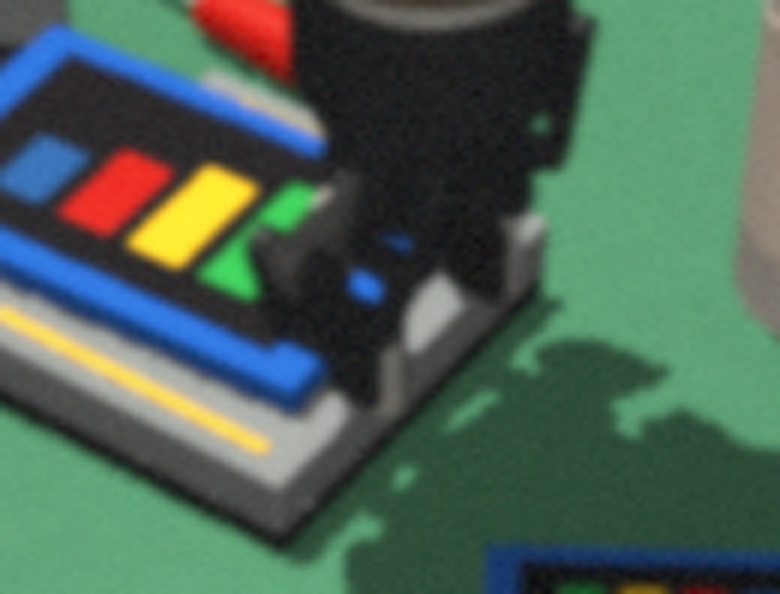

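The fingers stand over the deck's back strip, tips at (385,410) and (520,295), just behind the tablet. I'll feel down slightly.

Emit:
servo_tool --steps '[{"x":0,"y":0,"z":-2,"yaw":0},{"x":0,"y":0,"z":-4,"yaw":0},{"x":0,"y":0,"z":-4,"yaw":0}]'

```text
time: 3.5
ee_pos: [0.5651, -0.1031, 0.0571]
tcp_rot: [179.9, 0.1, 107.9]
wrist_force: [-0.4, -0.3, -0.1]
opening: 0.0501
```

Emit:
servo_tool --steps '[{"x":-1.2,"y":3.8,"z":0,"yaw":0},{"x":-2.5,"y":7.6,"z":0,"yaw":0},{"x":-3.7,"y":11.4,"z":0,"yaw":0},{"x":-4.9,"y":15.2,"z":0,"yaw":0},{"x":-6.1,"y":19,"z":0,"yaw":0},{"x":-7.4,"y":22.8,"z":0,"yaw":0},{"x":-8.6,"y":26.6,"z":0,"yaw":0},{"x":-9.8,"y":30.4,"z":0,"yaw":0},{"x":-9.8,"y":30.4,"z":0,"yaw":0}]'

```text
time: 4.62
ee_pos: [0.5551, -0.0722, 0.0571]
tcp_rot: [179.9, 0.1, 107.9]
wrist_force: [-0.4, 0.2, -0.3]
opening: 0.0501
```

```bash
cat > look.py <<'E'
import sys
from h import *
n=sys.argv[1]
o,_,_=snap('top','top'+n);o,_,_=snap('side','side'+n);print(o['time'],o['ee_pos'],o['tcp_rot'],o['wrist_force'],o['opening'])
r=np.array(o['ee_pos'][:2])*1000-[524.9,22.7];a=np.radians(107.9);print('tcp in dock',r@[np.cos(a),np.sin(a)],r@[-np.sin(a),np.cos(a)])
p=cv2.imread('pics/top%s.png'%n);q=cv2.imread('pics/side%s.png'%n)
a=cv2.resize(p[195:335,190:350],(400,350),interpolation=cv2.INTER_CUBIC);b=cv2.resize(q[180:320,130:330],(400,280),interpolation=cv2.INTER_CUBIC)
a=cv2.resize(a,(640,560)) ; b=cv2.resize(q[180:320,130:330],(800,560),interpolation=cv2.INTER_CUBIC)
cv2.imwrite('pics/a%s.png'%n,a);cv2.imwrite('pics/b%s.png'%n,b)
E
python3 look.py 3
```

```text
4.675 [ 0.55520642 -0.07235832  0.05715643] [1.79886690e+02 8.00039446e-02 1.07901768e+02] [-0.98102197 -0.8433164  -0.43589367] 0.05008142594329093
tcp in dock -99.77184578488057 0.3773874792701965
```

View pics/b3.png

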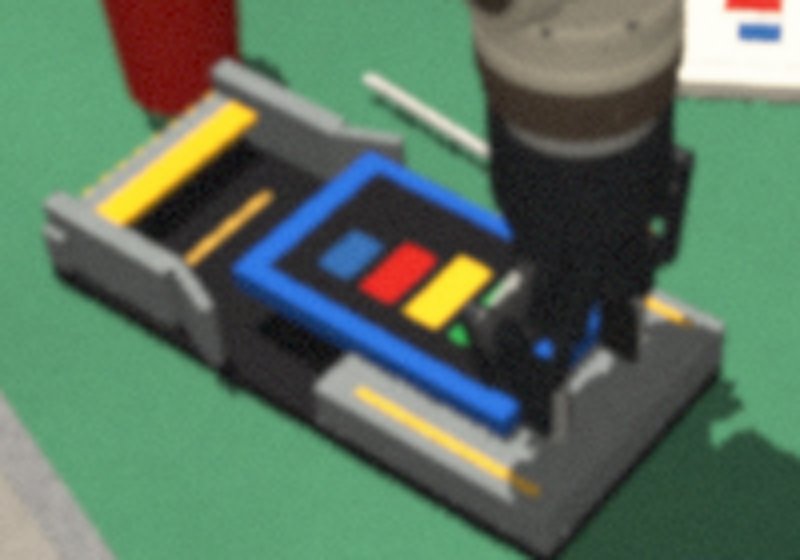

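View pics/a3.png

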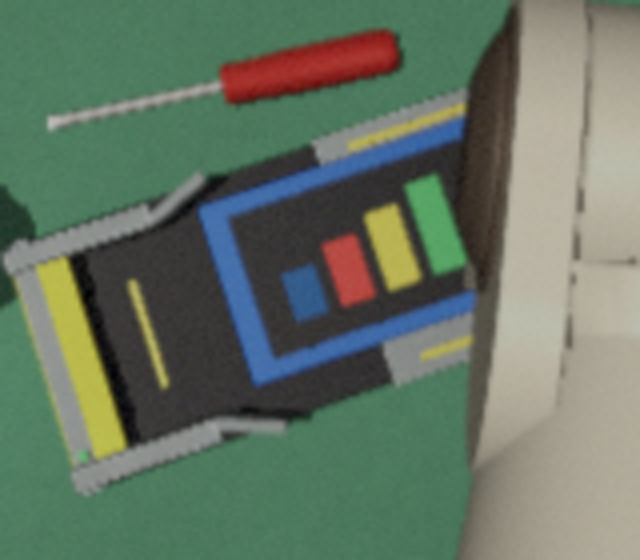

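The tablet moves with the fingers (front edge at (225,300) in the top crop), now nearly square and centred. I'll push on through the tip-over.

Emit:
servo_tool --steps '[{"x":-0.9,"y":2.9,"z":0,"yaw":0},{"x":-1.8,"y":5.7,"z":0,"yaw":0},{"x":-2.8,"y":8.6,"z":0,"yaw":0},{"x":-3.7,"y":11.4,"z":0,"yaw":0},{"x":-4.6,"y":14.3,"z":0,"yaw":0},{"x":-5.5,"y":17.1,"z":0,"yaw":0},{"x":-6.4,"y":20,"z":0,"yaw":0},{"x":-7.4,"y":22.8,"z":0,"yaw":0},{"x":-8.3,"y":25.7,"z":0,"yaw":0},{"x":-9.2,"y":28.5,"z":0,"yaw":0},{"x":-9.2,"y":28.5,"z":0,"yaw":0}]'

```text
time: 6.1
ee_pos: [0.5459, -0.0435, 0.057]
tcp_rot: [179.9, 0.0, 107.9]
wrist_force: [-0.2, 0.5, -0.1]
opening: 0.0498
```

```bash
python3 look.py 4
```

```text
6.15 [ 0.54587118 -0.04357937  0.05696583] [1.79895294e+02 4.05295633e-02 1.07913429e+02] [0.38676833 1.31359403 0.29852233] 0.04983990689715732
tcp in dock -69.51670486467394 0.41534539317000324
```

View pics/b4.png

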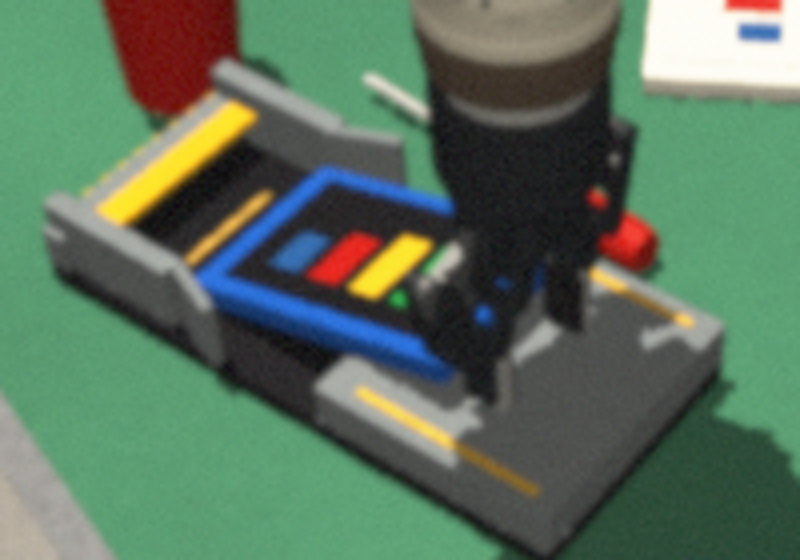

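View pics/a4.png

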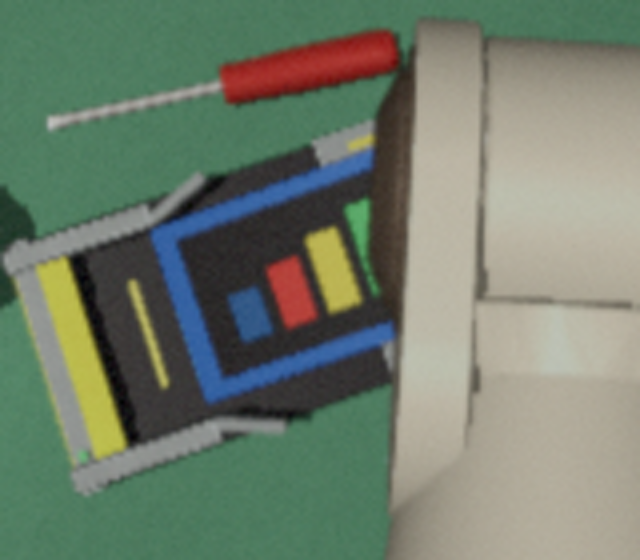

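The tablet has tipped: its front edge (190,310 in the top crop) is down in the recess, between the flares. I'll keep pushing.

Emit:
servo_tool --steps '[{"x":-1.2,"y":3.8,"z":0,"yaw":0},{"x":-2.5,"y":7.6,"z":0,"yaw":0},{"x":-3.7,"y":11.4,"z":0,"yaw":0},{"x":-4.9,"y":15.2,"z":0,"yaw":0},{"x":-6.1,"y":19,"z":0,"yaw":0},{"x":-7.4,"y":22.8,"z":0,"yaw":0},{"x":-8.6,"y":26.6,"z":0,"yaw":0},{"x":-9.8,"y":30.4,"z":0,"yaw":0},{"x":-11,"y":34.2,"z":0,"yaw":0},{"x":-12.3,"y":38,"z":0,"yaw":0},{"x":-12.3,"y":38,"z":0,"yaw":0}]'

```text
time: 7.58
ee_pos: [0.5335, -0.0053, 0.057]
tcp_rot: [179.9, 0.0, 107.9]
wrist_force: [-0.3, -0.1, -0.5]
opening: 0.0499
```

```bash
python3 look.py 5
```

```text
7.625 [ 0.53357537 -0.00536422  0.05706104] [1.79887640e+02 2.80255459e-02 1.07934250e+02] [-0.02254623  0.08239413 -0.41172739] 0.04994043042552455
tcp in dock -29.37219158646599 0.3702869029250713
```

View pics/b5.png

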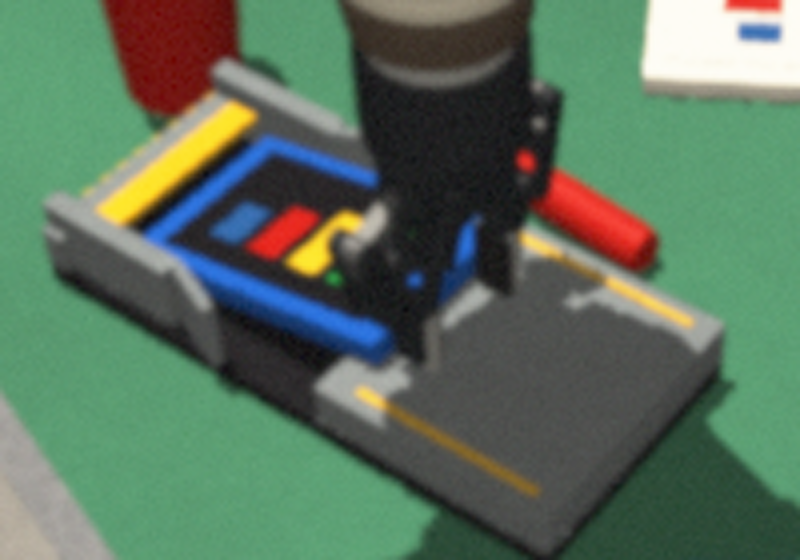

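View pics/a5.png

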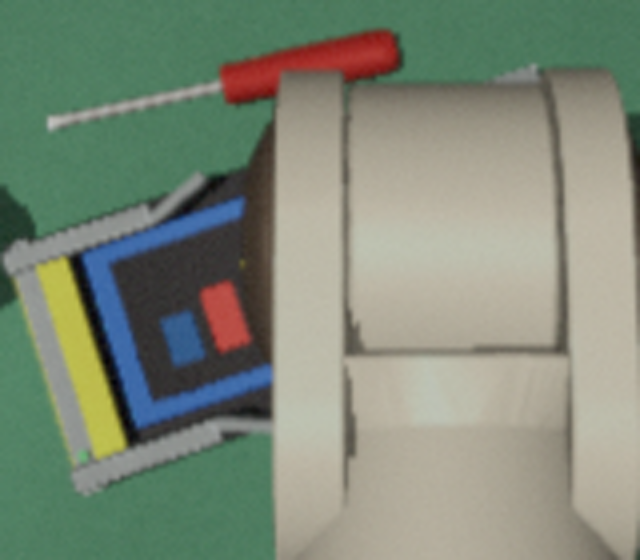

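The front edge (110,340 in the top crop) is just short of the lip, and the tablet is square between the rails. I'll continue more slowly.

Emit:
servo_tool --steps '[{"x":-0.9,"y":2.9,"z":0,"yaw":0},{"x":-1.8,"y":5.7,"z":0,"yaw":0},{"x":-2.8,"y":8.6,"z":0,"yaw":0},{"x":-3.7,"y":11.4,"z":0,"yaw":0},{"x":-4.6,"y":14.3,"z":0,"yaw":0},{"x":-5.5,"y":17.1,"z":0,"yaw":0},{"x":-5.5,"y":17.1,"z":0,"yaw":0}]'

```text
time: 8.55
ee_pos: [0.528, 0.012, 0.0571]
tcp_rot: [179.9, 0.0, 107.9]
wrist_force: [0.2, 0.3, -0.5]
opening: 0.0501
```

Emit:
servo_tool --steps '[{"x":-0.5,"y":1.5,"z":0,"yaw":0},{"x":-0.9,"y":2.9,"z":0,"yaw":0},{"x":-0.9,"y":2.9,"z":0,"yaw":0}]'

```text
time: 8.93
ee_pos: [0.5271, 0.0151, 0.0572]
tcp_rot: [179.9, -0.0, 108.0]
wrist_force: [0.1, 0.7, 0.4]
opening: 0.0499
```

```bash
python3 look.py 6
```

```text
8.975 [0.52712276 0.01498118 0.05716143] [1.79876463e+02 2.99374078e-04 1.07955082e+02] [ 0.90554266  0.57760173 -0.31561673] 0.04998660394084249
tcp in dock -8.02836826967956 0.257262268033851
```

View pics/b6.png

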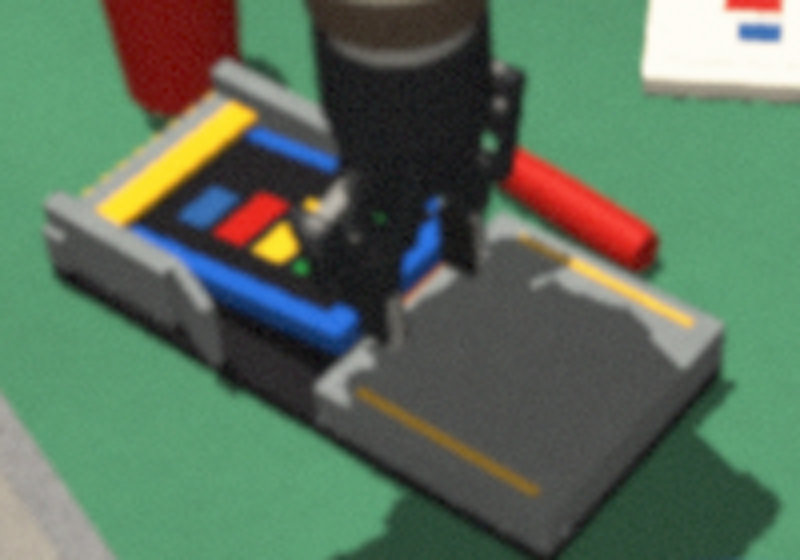

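View pics/a6.png

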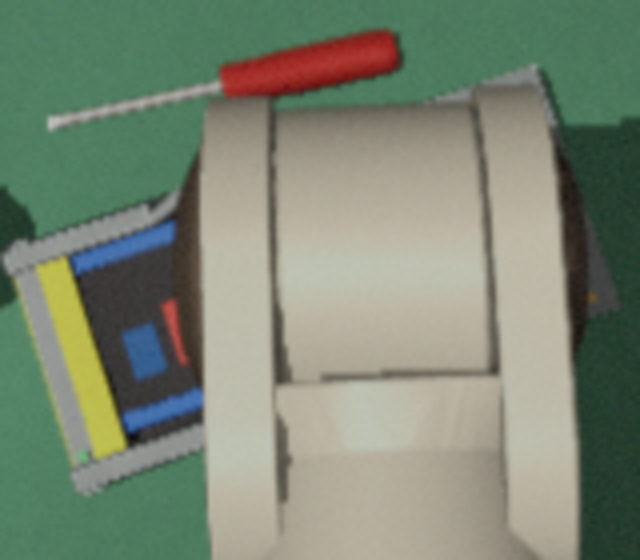

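The front edge is hidden under the lip and the back is near the step. I'll push in small steps until it reaches the stop wall.

Emit:
servo_tool --steps '[{"x":-0.3,"y":1,"z":0,"yaw":0},{"x":-0.6,"y":1.9,"z":0,"yaw":0},{"x":-0.6,"y":1.9,"z":0,"yaw":0}]'

```text
time: 9.4
ee_pos: [0.5266, 0.0168, 0.0572]
tcp_rot: [179.9, 0.0, 108.0]
wrist_force: [-0.2, -0.9, 0.1]
opening: 0.05
```

Emit:
servo_tool --steps '[{"x":-0.3,"y":1,"z":0,"yaw":0},{"x":-0.6,"y":1.9,"z":0,"yaw":0},{"x":-0.6,"y":1.9,"z":0,"yaw":0}]'

```text
time: 9.78
ee_pos: [0.5266, 0.0172, 0.0574]
tcp_rot: [179.9, 0.2, 107.9]
wrist_force: [2.2, -10.7, 0.0]
opening: 0.0504
```

Contact with the stop wall: 11 N back along the dock. I'll back off, rise, and look before pressing.

Emit:
servo_tool --steps '[{"x":0.9,"y":-3,"z":0,"yaw":0},{"x":1.2,"y":-4,"z":20,"yaw":0},{"x":1.2,"y":-4,"z":36,"yaw":0},{"x":1.2,"y":-4,"z":36,"yaw":0}]'

```text
time: 10.28
ee_pos: [0.5286, 0.0134, 0.0949]
tcp_rot: [179.7, 0.3, 107.9]
wrist_force: [-0.1, 0.3, -0.6]
opening: 0.0497
```

```bash
python3 look.py 7
```

```text
10.325 [0.52809721 0.01337118 0.09384025] [179.79521597   0.23574379 107.90173701] [ 0.53580421 -0.03407616 -1.72493722] 0.04960892340380939
tcp in dock -9.859939876351767 -0.1751729311717125
```

View pics/b7.png

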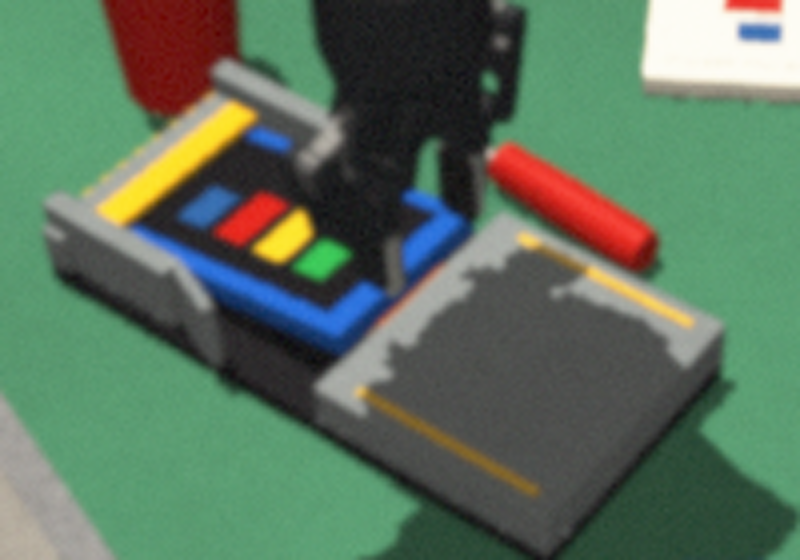

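The front is under the lip and the back rests on the catch at (400,300), leaning. I'll move over the back end and press.

Emit:
servo_tool --steps '[{"x":-4.6,"y":14.3,"z":0,"yaw":0},{"x":-9.2,"y":28.6,"z":0,"yaw":0},{"x":-9.2,"y":28.6,"z":-10,"yaw":0},{"x":-9.2,"y":28.6,"z":-22,"yaw":0},{"x":-9.2,"y":28.6,"z":-22,"yaw":0}]'

```text
time: 11.0
ee_pos: [0.5177, 0.0417, 0.0695]
tcp_rot: [180.0, 0.2, 107.9]
wrist_force: [0.4, 0.1, 0.2]
opening: 0.0501
```

Emit:
servo_tool --steps '[{"x":0,"y":0,"z":-3,"yaw":0},{"x":0,"y":0,"z":-6,"yaw":0},{"x":0,"y":0,"z":-9,"yaw":0},{"x":0,"y":0,"z":-9,"yaw":0}]'

```text
time: 11.5
ee_pos: [0.5181, 0.0413, 0.061]
tcp_rot: [179.9, 0.2, 107.9]
wrist_force: [0.5, -1.9, 2.7]
opening: 0.0499
```

Contact begins. I'll press on.

Emit:
servo_tool --steps '[{"x":0,"y":0,"z":-3,"yaw":0},{"x":0,"y":0,"z":-6,"yaw":0},{"x":0,"y":0,"z":-9,"yaw":0},{"x":0,"y":0,"z":-9,"yaw":0}]'

```text
time: 12.0
ee_pos: [0.5178, 0.0413, 0.0515]
tcp_rot: [180.0, 0.2, 107.9]
wrist_force: [0.1, 0.0, 0.2]
opening: 0.0498
```

Emit:
servo_tool --steps '[{"x":0,"y":0,"z":-2,"yaw":0},{"x":0,"y":0,"z":-4,"yaw":0},{"x":0,"y":0,"z":-6,"yaw":0},{"x":0,"y":0,"z":-6,"yaw":0}]'

```text
time: 12.5
ee_pos: [0.5177, 0.0413, 0.0453]
tcp_rot: [-180.0, 0.2, 107.9]
wrist_force: [-0.8, 0.5, 0.4]
opening: 0.0502
```

Emit:
servo_tool --steps '[{"x":0,"y":0,"z":-1,"yaw":0},{"x":0,"y":0,"z":-2,"yaw":0},{"x":0,"y":0,"z":-3,"yaw":0},{"x":0,"y":0,"z":-3,"yaw":0}]'

```text
time: 13.0
ee_pos: [0.5179, 0.0413, 0.0449]
tcp_rot: [179.9, 0.3, 107.9]
wrist_force: [-9.6, 0.6, 22.7]
opening: 0.0499
```

```bash
python3 look.py 8
```

```text
13.05 [0.51793402 0.04132891 0.04493448] [179.9137038    0.24847626 107.86662903] [-9.24539908 -0.25652059 23.03961724] 0.05013107513997243
tcp in dock 19.86820878149 0.9030692553193915
```

View pics/b8.png

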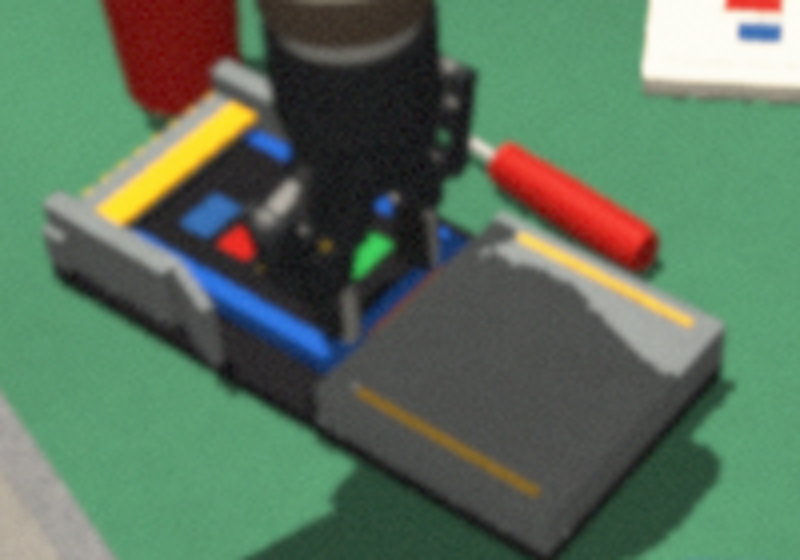

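It is pressed to the floor (23 N, tips at z of about 26 mm). I'll lift straight up and clear the view.

Emit:
servo_tool --steps '[{"x":0,"y":0,"z":10,"yaw":0},{"x":0,"y":0,"z":50,"yaw":0},{"x":0,"y":0,"z":100,"yaw":0},{"x":0,"y":0,"z":150,"yaw":0},{"x":-40,"y":-40,"z":180,"yaw":0},{"x":-70,"y":-80,"z":180,"yaw":0},{"x":-100,"y":-120,"z":180,"yaw":0},{"x":-130,"y":-160,"z":180,"yaw":0},{"x":-150,"y":-200,"z":180,"yaw":0},{"x":-150,"y":-200,"z":180,"yaw":0}]'

```text
time: 14.35
ee_pos: [0.3668, -0.1606, 0.2254]
tcp_rot: [179.9, 0.3, 107.6]
wrist_force: [-0.4, 0.0, 0.7]
opening: 0.0503
```

```bash
python3 look.py 9; python3 - <<'E'
from h import *
a=np.radians(107.9);e=np.array([np.cos(a),np.sin(a)]);f=np.array([-np.sin(a),np.cos(a)]);o,p,d,c=pickle.load(open('top9.pkl','rb'))
K=np.array(c['intrinsics']);D=np.array(c['D'])
R=np.array([524.9,22.7])/1000
for x in (-20,10,20,40,80,120,140):
  for y in (-40,0,40):
    q=R+x/1e3*e+y/1e3*f;uv=cv2.projectPoints(np.array([[q[0],q[1],.026]]),np.array(c['rvec'],float),np.array(c['tvec'],float),K,D)[0].ravel().astype(int)
    s=world('top9',uv[0],uv[1]);print(x,y,uv,(s[2]*1000).round(1))
E
```

```text
14.4 [ 0.36748451 -0.15958601  0.22528047] [179.87799057   0.27486665 107.69189318] [ 0.30907031 -0.14602831 -0.5137852 ] 0.05004831165958652
tcp in dock -125.07965695082068 205.82250724161887
-20 -40 [280 239] 37.0
-20 0 [286 257] 37.4
-20 40 [292 274] 36.7
10 -40 [267 244] 26.9
10 0 [273 261] 26.1
10 40 [279 278] 26.3
20 -40 [263 245] 26.3
20 0 [269 262] 26.9
20 40 [275 280] 26.2
40 -40 [255 248] 25.9
40 0 [260 265] 26.9
40 40 [266 283] 26.6
80 -40 [237 254] 27.0
80 0 [243 271] 28.3
80 40 [249 289] 26.6
120 -40 [220 260] 27.7
120 0 [226 277] 26.1
120 40 [231 295] 26.7
140 -40 [211 263] 26.8
140 0 [217 280] 27.1
140 40 [222 298] 25.9
```

View pics/b9.png

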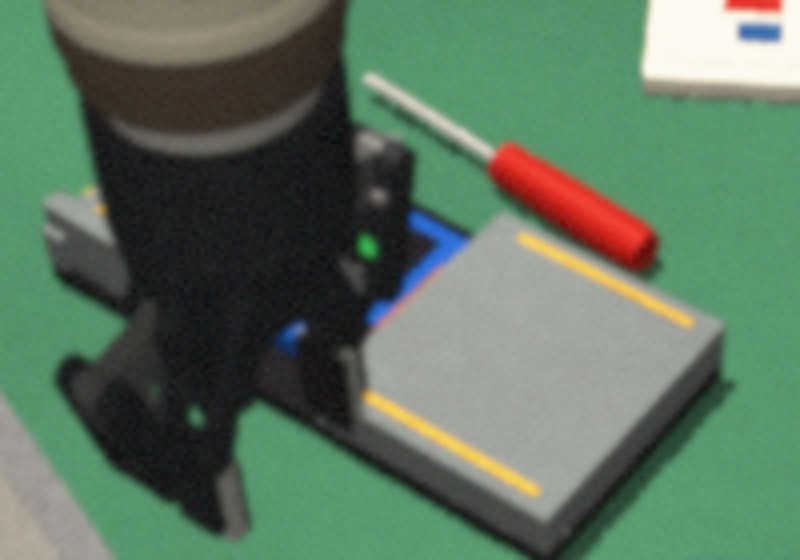

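View pics/a9.png

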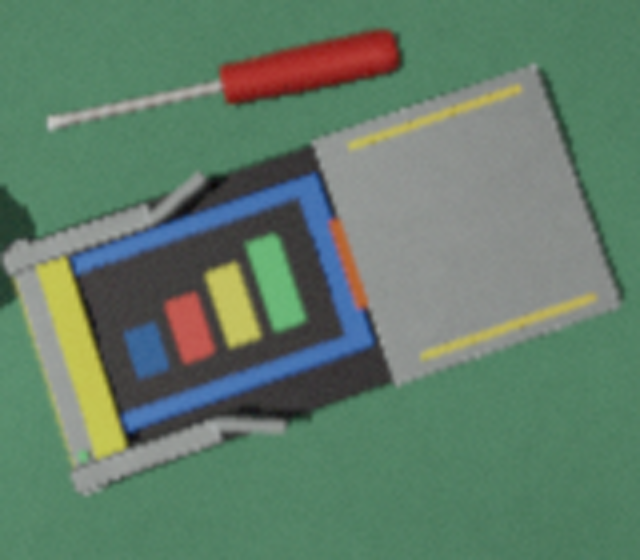

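View pics/side9.png

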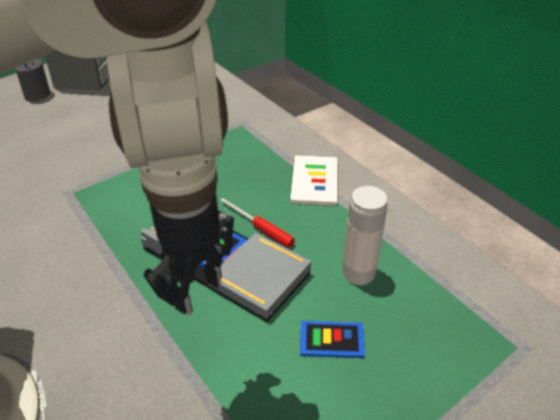

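The tablet top reads about 26 mm all over and it is square. The orange catch (348,262 in the top crop) stands out over its back edge. Handing in.

```bash
python3 - <<'E'
from h import *
a=cv2.imread('pics/top0.png').astype(int);b=cv2.imread('pics/top9.png').astype(int)
for n,(u0,u1,v0,v1) in dict(cup=(138,182,238,282),can=(330,376,146,194),scr=(200,292,200,230)).items(): print(n,abs(a-b)[v0:v1,u0:u1].mean().round(1))
print(job_done())
E
```

```text
cup 3.3
can 1.8
scr 2.0
the job is handed in; nothing more can be done
None
```

The blue tablet is docked: front edge under the yellow lip, back end pressed down past the orange catch. I handed the job in after about 14.5 s of the 45 s allowed.

- **Pushing:** I pushed the tablet from behind with both fingertips, through the tip-over and under the lip. It met the stop wall at 11 N with its back end still up on the catch.
- **Pressing:** I then pressed the back end down to the recess floor, which I felt as 23 N.

**Last checks**
- **Flat:** the depth readings over the tablet's top are about 26–28 mm with no visible tilt, against 26 mm when seated.
- **Square and caught:** in the top view the tablet is square in the recess and the orange catch stands out over its back edge. I judged the catch from the picture and took no separate reading of it.
- **Other objects:** before and after images show the cup, the spray can and the screwdriver unchanged.
- **Robot:** the arm is clear of everything.

No check failed or disagreed.

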